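# Hang a leaded-glass lamp panel between its neighbours on the drying bar

## Robot

A 7-joint arm with a two-finger parallel gripper is mounted at the origin on the work surface. World frame = base frame: x ahead of the robot, y to its left, z up, the work surface at z = 0. Lengths are in m, angles in rad, forces in N, time in s.
With the tool pointing down it reaches from about 0.4 to 0.85 m from the base axis. Payload 10.4 kg.
Tool frame: the origin (TCP) lies midway between the tips of the shut fingers; the grasp point (between the pads) lies 19 mm behind it; z points along the fingers, y is the line along which they close (so a half turn about z gives the same grasp; the last joint's range is limited). The gripper opens to 85 mm and grips with 20 to 120 N. Pads are 22 mm wide; open, the fingers measure 114 mm over their backs; the gripper's body (76 mm by 85 mm) begins 54 mm behind the grasp point. The pads swing forward as they close: fully open they stand 13 mm farther back than shut.
Start: joints at [-1.192, 0.332, -0.065, 1.46, 0.022, 1.35, -0.088], TCP at [0.244, 0.575, 0.231] pointing down, gripper open.
Joint ranges: [-2.6, 2.6], [-0.5, 2.12], [-1.47, 1.34], [0.16, 2.42], [-1.27, 4.41], [0.06, 2.06], [-2.6, 2.6]. Speed limits (rad/s): [2.22, 2.22, 2.79, 2.79, 3.14, 3.14, 3.14].

## Interface

Orientations are given as a unit quaternion [x, y, z, w].
In Python, from workcell import monitor, eyes, manip gives the robot as it stands.
- The arm moves only by the tool send_rows, never from a script. Its arguments are lists of equal length, an entry for each row: "offset": the shift along the tool's x, y, z in mm, a list of three; "roll": the turn about the tool's z in rad. In form: {"offset": [[tx, ty, tz], ...], "roll": [roll, ...]}. A call has exactly 5 rows; each row is the pose to reach, as a shift and turn from the pose commanded when the call began, along the tool's axes at that moment; what a row does not reach only later rows make up. A row lasts 1/12 s, in which the tool goes at most 41.7 mm and 7.16 degrees, less where a joint would pass 70% of its speed; a pose out of reach is approached as far as the arm can. A call with a gripper value outside its range is refused whole. "jaw" is the opening, from 0 (shut) to 1 (fully open), set as the call begins (left out, the last holds). The fingers move at their own pace and stop on an object; "newtons" is the grip in N (left out, the last holds). Time passes only in rows, so rows that repeat a pose let the fingers close, or fill a call up. It gives the time, the measured TCP pose, the force and the opening at its end, in the units of the state.
- monitor.get_obs(): the state, without advancing time (a new reading comes with each control period).
- eyes.camera(name): name is "scene" or "side" or "wrist"; returns (picture, depth): 480x640x3 uint8, blue, green, red; 480x640 float32, m along the optical axis (not along the pixel's ray), 0 where there is no reading.
- eyes.camera_params(name): a dict with "fovy" (degrees; the focal length in pixels is half the picture's height over the tangent of half this angle, whatever the lens; pixels are square), "cx", "cy" (the principal point, pixels), "R" (3x3) and "t" (3): a world point X has camera coordinates R X + t. Camera axes: x right, y down, z forward; pixel columns grow to the right and rows downward; lengths in m; the calibration is good to about 2 mm. The wrist camera is an equidistant fisheye: a pixel r from the principal point sees the ray r / f radians off the axis. A picture is of the moment at which its call begins: read the wrist's pose just before it. camera_params takes no time and is no camera call; for the wrist camera it gives the pose at the moment of the call.
- manip.hand_in(): hands the job in, once; it reports no verdict.
The state is a dict: "clock": time; "joint_pos": joint angles; "joint_velocities": joint speeds; "tau": joint torques, N m; "position": TCP position; "ee_rot": TCP orientation; "ft_force": force on the tool from outside, world axes, zero at the start; "torque": the same for the moment, N m; "grip_width": opening from 0.0 (shut) to 1.0 (fully open).
Only numpy, scipy, OpenCV 4.12 (cv2) and the standard library are available. Lean on these libraries where they do the work, as an engineer would, in place of code of your own. Each camera call takes 0.05 s, during which the arm holds its last target. There are 200 camera calls.

## Task

Draw the leaded-glass lamp panel up out of the wooden slot rack and hang it on the drying bar between the two panels already there, its hook fully down in the notch of the free middle saddle, and let go. That saddle is clamped somewhat off centre, so feel for its notch with the hook riding lightly on its top edge. Never force the hook down, do not knock the hanging panels or dislodge them, and leave everything else on the bench alone.

Things in the scene. Friction and masses are not known exactly. Their poses are not given: they have to be found in the camera images.
- panel: Lamp panel to hang: glass in dark came, red jewel each face, about 180 g, stands upright. Origin mid lower edge; z up, x across width, y through thickness. Trapezoid 64 mm wide at foot, 44 at top, 80 tall, came 8 thick; at the jewel (30 across, centre 48 up) 27 thick. On top a brass hook in the x-z plane, then a grip. The hook is only soldered on: keep presses on it well under 15 N.
- panel_grip (a point): Centre of the panel's dark wood grip: 18 mm (panel x) by 14 mm (y) by 32 mm tall, 176 mm above the lower edge (z 160 to 192 mm), on a 6 mm stem over the hook. Close along the panel's x: at the bar the neighbours' like grips leave little room in y.
- panel_hook (a point): Bearing point of the panel's hook: underside of its level stretch, z = 142 mm above the lower edge, x = y = 0. Hook of 6 mm square brass rod: shank at x = -13 mm, level stretch along x, tip down at x = +13 mm to z = 126 mm; 20 mm wide inside. The mouth, between tip and panel top (z = 80 mm), opens to +x, so it goes over the bar from the robot's side, panel x along bar x.
- left_panel: Panel hanging on the bar on the robot's left (+y) of the gap, same shape and size as the one to hang, same origin and axes, yellow jewel. It only rests in its notch by its hook.
- right_panel: Panel hanging on the bar on the right (-y) of the gap, same shape, origin and axes, blue jewel. It only rests in its notch by its hook.
- bar: Drying bar, fixed: flat steel bar 5 mm thick, 22 high, 250 long along its y, underside 166 mm over the bench, on posts at y = +-120 mm. Origin on the bench under its middle, z up, x away from the robot. Three notched saddles, 10 mm thick in x, are clamped over it; outer ones (18 mm long) at y = +-40 mm hold the hanging panels. The free middle one is bright aluminium, 42 mm long.
- bar_mid (a point): Point at the bar's x = 0, y = 0, level with the saddles' flat top edges (198 mm over the bench), half way between the hanging hooks. Each saddle has one notch at its middle, 8 mm wide along y, 7 mm deep. The middle saddle is clamped by hand: its notch lies anywhere within 10 mm either way of this point along y and is not measured; a hook riding on its top edge drops 7 mm on meeting it. Rigid.
- rack: Brown timber slot rack 110 x 100 x 40 mm, fixed, origin under its centre. Three slots along its x, 11 mm wide, 28 mm deep; the panel stands in the middle one, its x along the slot, lower edge 12 mm above the bench. Low glass offcuts (to 67 mm above the bench) in the outer slots.
- rack_slot (a point): Middle of the floor of the rack's centre slot, 12 mm above the bench.
- tray: Green plastic tray of smoothed glass shards, 170 x 120 x 35 mm, origin under its centre. Leave alone.
- tile: White ceramic tile 100 x 100 x 9 mm lying flat, origin under its centre. Leave alone.
- pliers: Stainless grozing pliers lying flat, about 150 mm long, 14 mm high, origin about its middle. Leave alone.
- container: Black plastic container with a sliding door in its top, 120 x 75 x 56 mm, fixed, origin under its centre.
- bottle: Closed bottle, 54 mm diameter, 115 mm tall, origin under its centre. Leave alone.
- crown: Brass crown ring of the lamp frame lying flat, 90 mm outside, 72 mm inside, 8 mm high, origin under its centre. Leave alone.

How it is judged:
By the outcome, as a careful person would: the job done as asked, in the order asked, and still so for the second after the job is handed in, with the robot touching nothing.
It also fails if it takes over 58 s, if anything falls off the work surface, if the arm or the gripper's body presses on something with over 40 N, if the wrist force passes 120 N, or if a joint passes its speed limit or range.

## Working session

There is one attempt and no reset: what is moved stays moved. The work goes in short steps, Python scripts to look and compute and a tool call to move; the robot and the scene stay as the last step left them, time stands still between calls to the robot, and variables do not carry over. Pictures are saved under pics/ and viewed, on a budget of 10 in all, crops included, one or two more only if the job needs it, and the job is handed in when it is done.

Besides the shell and the picture viewer there is one more tool, called after "Emit:" in YAML: its name, and indented under it one key for each argument. send_rows: Moves the arm, as the interface text tells. Its arguments: {"type":"object","properties":{"offset":{"type":"array"},"roll":{"type":"array"},"jaw":{"type":"number"},"newtons":{"type":"number"}},"required":["offset","roll"]}

```bash
ls; mkdir -p pics
python3 - <<'E'
from workcell import monitor, eyes
import cv2,numpy as np
o=monitor.get_obs();print(o)
ims=[]
for n in("scene","side"):
    p=eyes.camera_params(n);print(n,p)
    im,d=eyes.camera(n);np.savez(f"pics/{n}0.npz",im=im,d=d,**p);cv2.imwrite(f"pics/{n}0.png",im)
E
```

```text
pics
{'clock': 0.0, 'joint_pos': array([-1.19157466,  0.33286152, -0.06470391,  1.46095808,  0.02156612,
        1.34989081, -0.08848249]), 'joint_velocities': array([ 0.00047551,  0.00096985, -0.00055129,  0.0004866 ,  0.00037774,
       -0.00065183,  0.00197672]), 'tau': array([ 2.51301790e-04, -6.25436783e+01,  4.93691757e-02, -3.91613102e+01,
        1.62693264e-02,  9.67434811e-03,  3.71010503e-05]), 'position': array([0.24427831, 0.57487108, 0.23051439]), 'ee_rot': array([ 1.99544674e-01,  9.79888471e-01, -7.00737426e-04, -1.26157701e-04]), 'ft_force': array([-0.78426911,  0.03480019, -0.29057274]), 'torque': array([0.03414797, 0.02641631, 0.02085321]), 'grip_width': 1.0036759891204052}
scene {'fovy': 51.11779784607946, 'cx': 309.13936261796744, 'cy': 241.44106817657962, 'R': array([[ 0.09007887,  0.99584785,  0.01314773],
       [ 0.69271407, -0.05316313, -0.71925023],
       [-0.71556482,  0.07389686, -0.69462669]]), 't': array([ 0.02407072, -0.27166174,  1.66399643])}
side {'fovy': 54.78414711125729, 'cx': 316.8198181672609, 'cy': 237.76825083324084, 'R': array([[ 0.75899343, -0.65096866, -0.0129916 ],
       [-0.41892672, -0.47297626, -0.77510894],
       [ 0.49842691,  0.59374512, -0.63169403]]), 't': array([-0.45906847,  0.30881257,  0.79660094])}
```

View pics/scene0.png

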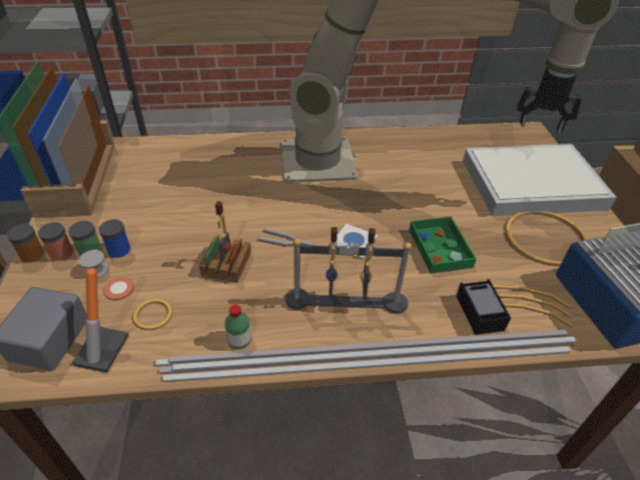

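View pics/side0.png

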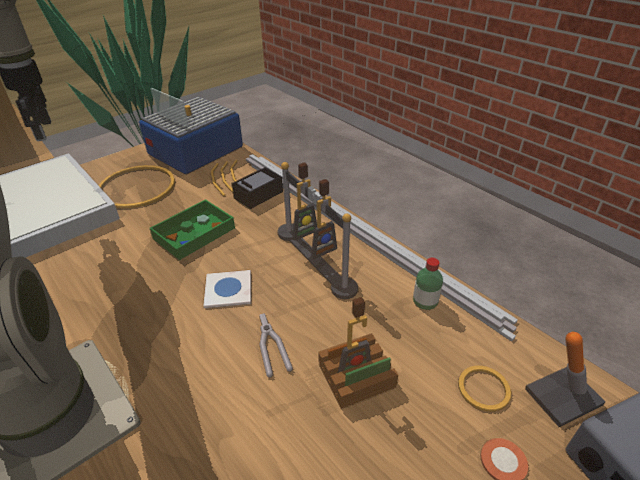

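Scene view: target panel in rack at (222,260), its grip at (220,208); bar posts at (297,245) and (407,247); the hanging grips at (334,237) and (371,237). Side view: panel grip at (358,307), rack at (358,370), bar from (285,167) to (346,217).

```bash
cat > h.py <<'E'
import numpy as np,cv2
def load(f):
    z=np.load(f);return {k:z[k] for k in z.files}
def cloud(c):
    f=240/np.tan(np.radians(c['fovy'])/2)
    v,u=np.mgrid[:480,:640];d=c['d']
    P=np.stack([(u-c['cx'])/f*d,(v-c['cy'])/f*d,d],-1)
    W=(P-c['t'])@c['R'];W[d<=0]=np.nan
    return W
def rayplane(c,uv,z):
    f=240/np.tan(np.radians(c['fovy'])/2)
    r=np.array([(uv[0]-c['cx'])/f,(uv[1]-c['cy'])/f,1])@c['R'];o=-c['R'].T@c['t']
    return o+r*(z-o[2])/r[2]
def tri(c1,u1,c2,u2):
    A=[];b=[]
    for c,u in((c1,u1),(c2,u2)):
        f=240/np.tan(np.radians(c['fovy'])/2)
        r=np.array([(u[0]-c['cx'])/f,(u[1]-c['cy'])/f,1])@c['R'];r/=np.linalg.norm(r);o=-c['R'].T@c['t']
        M=np.eye(3)-np.outer(r,r);A.append(M);b.append(M@o)
    X=np.linalg.solve(sum(A),sum(b));return X
E
python3 - <<'E'
from h import *
S=load('pics/scene0.npz');D=load('pics/side0.npz')
for n,c,rk,br in(('scene',S,(190,180,260,290),(280,220,415,320)),('side',D,(310,290,405,410),(270,150,365,305))):
    W=cloud(c)
    def sub(b): return W[b[1]:b[3],b[0]:b[2]].reshape(-1,3)
    R=sub(rk)
    for lo,hi in((.036,.044),(.168,.21),(.12,.168),(.05,.09)):
        q=R[(R[:,2]>lo)&(R[:,2]<hi)]
        print(n,'rack',lo,hi,len(q),q.mean(0).round(4),q.min(0).round(3),q.max(0).round(3), cv2.minAreaRect((q[:,:2]*1000).astype(np.float32)) if len(q)>4 else'')
    B=sub(br)
    for lo,hi in((.165,.185),(.2,.22),(.225,.26)):
        q=B[(B[:,2]>lo)&(B[:,2]<hi)]
        print(n,'bar',lo,hi,len(q),q.mean(0).round(4),q.min(0).round(3),q.max(0).round(3), cv2.minAreaRect((q[:,:2]*1000).astype(np.float32)))
im=S['im'];dm=D['im']
a=np.hstack([cv2.resize(im[195:285,190:260],(310,400),interpolation=2),cv2.resize(dm[290:410,310:403],(310,400),interpolation=2)])
cv2.imwrite('pics/c1.png',a)
cv2.imwrite('pics/c2.png',np.hstack([cv2.resize(im[220:320,280:415],(405,300),interpolation=2),cv2.resize(dm[155:305,270:365],(380,600),interpolation=2)[:300]]))
E
```

```text
scene rack 0.036 0.044 700 [ 0.4705 -0.2791  0.0399] [ 0.388 -0.347  0.036] [ 0.525 -0.219  0.044] ((456.1891784667969, -283.00469970703125), (103.16850280761719, 115.1521987915039), 72.07846069335938)
scene rack 0.168 0.21 98 [ 0.4563 -0.281   0.1928] [ 0.444 -0.29   0.172] [ 0.466 -0.273  0.207] ((454.09588623046875, -281.68310546875), (14.909486770629883, 22.56209945678711), 74.41258239746094)
scene rack 0.12 0.168 82 [ 0.4518 -0.2807  0.1475] [ 0.435 -0.289  0.12 ] [ 0.469 -0.274  0.168] ((451.51739501953125, -281.091552734375), (7.397064208984375, 35.68794250488281), 71.66582489013672)
scene rack 0.05 0.09 357 [ 0.4597 -0.2861  0.0648] [ 0.413 -0.328  0.05 ] [ 0.499 -0.241  0.09 ] ((459.60650634765625, -283.7331848144531), (65.73121643066406, 93.00477600097656), 72.2763671875)
scene bar 0.165 0.185 680 [0.6112 0.0109 0.1761] [ 0.59  -0.114  0.165] [0.634 0.136 0.185] ((615.1101684570312, 10.218040466308594), (251.83392333984375, 20.714252471923828), 82.26419830322266)
scene bar 0.2 0.22 137 [0.6118 0.0113 0.2071] [ 0.587 -0.116  0.2  ] [0.635 0.138 0.22 ] ((611.9447021484375, 10
[... 944 characters left out ...]
 ] [ 0.494 -0.242  0.09 ] ((456.3467712402344, -286.81475830078125), (66.79193878173828, 90.99073028564453), 72.71847534179688)
side bar 0.165 0.185 481 [ 0.5987 -0.0068  0.1757] [ 0.581 -0.118  0.165] [0.623 0.133 0.185] ((602.9566650390625, 7.472831726074219), (251.9383544921875, 32.56813049316406), 84.236083984375)
side bar 0.2 0.22 246 [ 0.5531 -0.0926  0.2071] [ 0.44  -0.294  0.2  ] [0.626 0.131 0.22 ] ((561.51318359375, -92.91062927246094), (456.8258056640625, 78.85955047607422), 67.52751159667969)
side bar 0.225 0.26 178 [0.6018 0.0025 0.2349] [ 0.587 -0.04   0.225] [0.618 0.055 0.242] ((603.7355346679688, 7.177276611328125), (95.68743133544922, 20.009082794189453), 81.96747589111328)
```

View pics/c1.png

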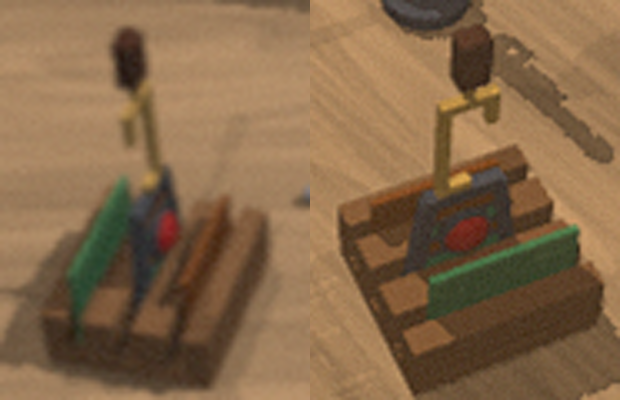

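Emit:
send_rows:
  offset:
    - [-28,-23,-20]
    - [-56,-46,-50]
    - [-84,-70,-75]
    - [-112,-94,-100]
    - [-135,-110,-125]
  roll: [0.1,0.2,0.3,0.4,0.5]

```text
clock: 0.52
position: [0.3232, 0.4235, 0.3523]
ee_rot: [0.438, 0.899, -0.001, -0.0]
ft_force: [0.6, 1.7, 0.1]
grip_width: 1.005
```

```bash
cat >> h.py <<'E'
from scipy.spatial.transform import Rotation as Ro
def rel(o,tgt,yaw=None):
    """tool-frame offset mm + roll to reach tgt (world) with tool y at yaw (deg)"""
    R=Ro.from_quat(o['ee_rot']).as_matrix()
    cur=np.degrees(np.arctan2(R[1,1],R[0,1]))
    print('pos',o['position'].round(4),'yaw',cur.round(2),'tilt z',R[:,2].round(4),'t',round(o['clock'],2),'F',o['ft_force'].round(2),'g',round(o['grip_width'],3))
    if tgt is not None:
        print('off',(R.T@(np.array(tgt)-o['position'])*1000).round(1),'roll',None if yaw is None else round(np.radians((cur-yaw+180)%360-180),3))
E
python3 - <<'E'
from h import *
from workcell import monitor,eyes
o=monitor.get_obs();rel(o,(.45,.18,.42),0);print(o['joint_pos'].round(2),eyes.camera_params('wrist'))
rel(o,(.43,-.2,.42),-18)
E
```

```text
pos [0.3232 0.4235 0.3523] yaw 38.04 tilt z [-8.e-04 -1.e-03 -1.e+00] t 0.52 F [0.65 1.7  0.13] g 1.005
off [-269.9  -50.3  -67.5] roll 0.664
[-1.07  0.09  0.07  1.5  -0.01  1.55 -0.34] {'fovy': 65.70646984690485, 'cx': 315.7534907215089, 'cy': 238.08236217046337, 'R': array([[ 0.78763948,  0.61613449, -0.00153001],
       [ 0.58339541, -0.74498396,  0.3234945 ],
       [ 0.19817628, -0.25568964, -0.94622881]]), 't': array([-0.51453694,  0.0464101 ,  0.54055063])}
pos [0.3232 0.4235 0.3523] yaw 38.04 tilt z [-8.e-04 -1.e-03 -1.e+00] t 0.52 F [0.65 1.7  0.13] g 1.005
off [-556.9 -300.2  -67.2] roll 0.978
```

Emit:
send_rows:
  offset:
    - [-38,-8,-12]
    - [-76,-16,-24]
    - [-114,-24,-36]
    - [-152,-32,-48]
    - [-190,-40,-60]
  roll: [0.1,0.2,0.3,0.4,0.5]

```text
clock: 0.93
position: [0.4097, 0.2499, 0.4123]
ee_rot: [0.647, 0.763, 0.0, -0.0]
ft_force: [0.7, 1.2, 0.4]
grip_width: 0.996
```

Emit:
send_rows:
  offset:
    - [-38,11,0]
    - [-76,22,0]
    - [-114,34,0]
    - [-152,45,0]
    - [-190,57,0]
  roll: [0.06,0.12,0.18,0.24,0.286]

```text
clock: 1.35
position: [0.4978, 0.0722, 0.4119]
ee_rot: [0.748, 0.663, 0.0, -0.0]
ft_force: [1.4, 1.0, -0.1]
grip_width: 1.001
```

Emit:
send_rows:
  offset:
    - [-35,22,0]
    - [-66,42,0]
    - [-66,42,0]
    - [-66,42,0]
    - [-66,42,0]
  roll: [0,0,0,0,0]

```text
clock: 1.77
position: [0.5314, 0.0042, 0.4115]
ee_rot: [0.747, 0.665, -0.0, -0.0]
ft_force: [0.0, 0.3, 0.6]
grip_width: 0.997
```

```bash
cat >> h.py <<'E'
def snap(name):
    from workcell import monitor,eyes
    o=monitor.get_obs();p=eyes.camera_params('wrist');im,d=eyes.camera('wrist')
    np.savez(f'pics/{name}.npz',im=im,d=d,**p);cv2.imwrite(f'pics/{name}.png',im);return o
def wcloud(c):
    f=240/np.tan(np.radians(c['fovy'])/2)
    v,u=np.mgrid[:480,:640];d=c['d'];x=u-c['cx'];y=v-c['cy'];r=np.hypot(x,y)+1e-9;k=np.tan(r/f)/r
    W=(np.stack([x*k*d,y*k*d,d],-1)-c['t'])@c['R'];W[d<=0]=np.nan;return W
def wpix(c,X):
    f=240/np.tan(np.radians(c['fovy'])/2);P=c['R']@np.array(X)+c['t'];r=np.hypot(P[0],P[1]);a=np.arctan2(r,P[2])
    return (c['cx']+f*a*P[0]/r,c['cy']+f*a*P[1]/r)
E
python3 - <<'E'
from h import *
o=snap('w1');rel(o,None)
c=load('pics/w1.npz');W=wcloud(c)
for lo,hi in((.16,.185),(.186,.19),(.195,.2005),(.2,.222),(.236,.245)):
    m=(W[...,2]>lo)&(W[...,2]<hi)&(abs(W[...,0]-.61)<.07)&(abs(W[...,1])<.16)
    q=W[m];print(lo,hi,len(q),q.mean(0).round(4),cv2.minAreaRect((q[:,:2]*1000).astype(np.float32)))
E
```

```text
pos [0.5314 0.0042 0.4115] yaw -6.69 tilt z [-8.e-04  2.e-04 -1.e+00] t 1.77 F [0.01 0.31 0.61] g 0.997
0.16 0.185 839 [0.6016 0.0127 0.1757] ((603.8955078125, 9.528945922851562), (245.946533203125, 32.10261535644531), 82.75875091552734)
0.186 0.19 709 [0.605  0.0212 0.1884] ((603.8157348632812, 10.592079162597656), (238.63555908203125, 31.589412689208984), 82.65336608886719)
0.195 0.2005 675 [0.6014 0.0019 0.1983] ((605.1345825195312, 15.276466369628906), (244.96279907226562, 32.163612365722656), 81.92265319824219)
0.2 0.222 577 [0.6045 0.0229 0.207 ] ((603.9879760742188, 9.595916748046875), (256.484130859375, 17.789833068847656), 82.52290344238281)
0.236 0.245 608 [0.6037 0.0122 0.2408] ((604.2739868164062, 9.83865737915039), (93.43339538574219, 18.877317428588867), 82.53238677978516)
```

View pics/w1.png

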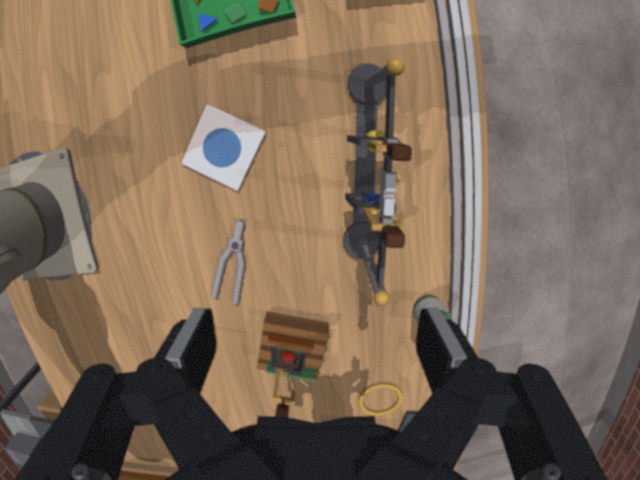

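Wrist view: hanging grips at (400,152) and (394,236), bright middle saddle at (389,195), rack panel grip at (282,410); bar yaw ≈ -7.5° and centre ≈ (0.604, 0.010).

Run:
```python
from h import *
c=load('pics/w1.npz');W=wcloud(c);im=c['im']
hsv=cv2.cvtColor(im,cv2.COLOR_BGR2HSV)
m=(hsv[...,1]<50)&(hsv[...,2]>120)&(W[...,2]>.192)&(W[...,2]<.202)&(abs(W[...,0]-.605)<.03)&(abs(W[...,1]-.01)<.06)
q=W[m];print(len(q),q.mean(0));b=cv2.minAreaRect((q[:,:2]*1000).astype(np.float32));print(b)
yaw=np.radians(-7.5);ex=np.array([np.cos(yaw),np.sin(yaw)]);ey=np.array([-ex[1],ex[0]])
l=(q[:,:2]-[.6043,.0098]);print('local y range',(l@ey).min(),(l@ey).max(),'x',(l@ex).min(),(l@ex).max(),np.histogram(l@ey*1000,bins=np.arange(-32,32,3)))
# notch: lower z in saddle strip
m=(W[...,2]>.18)&(W[...,2]<.202)&(abs((W[...,:2]-[.6043,.0098])@ex)<.004)
q=W[m];ly=(q[:,:2]-[.6043,.0098])@ey*1000
for a in range(-32,32,2):
    s=q[(ly>=a)&(ly<a+2),2]
    if len(s):print(a,len(s),s.mean().round(4),end=' | ')
print()
for lo,hi in((.198,.206),(.202,.206),(.15,.19),(.12,.152),(.036,.043)):
    m=(W[...,2]>lo)&(W[...,2]<hi)&(np.hypot(W[...,0]-.455,W[...,1]+.284)<.09)
    q=W[m];print(lo,len(q),q.mean(0).round(4),cv2.minAreaRect((q[:,:2]*1000).astype(np.float32)))
```

```text
426 [0.60331747 0.00133019 0.19818179]
((605.2417602539062, 15.489830017089844), (84.08647918701172, 10.487833976745605), 82.20897674560547)
local y range -0.03626140942032731 0.04779522331507669 x -0.005212925744303671 0.005335931159494048 (array([ 6, 19, 32, 30, 30, 30, 35, 30,  9,  7, 31, 26, 29, 26, 27,  8,  0,
        0,  0,  0,  0]), array([-32, -29, -26, -23, -20, -17, -14, -11,  -8,  -5,  -2,   1,   4,
         7,  10,  13,  16,  19,  22,  25,  28,  31]))
-32 28 0.1931 | -28 16 0.1988 | -26 15 0.1984 | -24 16 0.1987 | -22 15 0.1986 | -20 17 0.1991 | -18 12 0.1986 | -16 14 0.1989 | -14 15 0.1989 | -12 25 0.1969 | -10 16 0.1924 | -8 15 0.1915 | -6 15 0.1916 | -4 3 0.1976 | -2 15 0.1984 | 0 18 0.1987 | 2 14 0.1985 | 4 17 0.1985 | 6 16 0.1984 | 8 16 0.1987 | 10 15 0.1985 | 12 16 0.1988 | 14 28 0.1924 | 16 12 0.1872 | 18 12 0.1879 | 20 11 0.1877 | 22 13 0.1872 | 24 13 0.1877 | 26 14 0.1872 | 28 4 0.188 | 30 1 0.1989 | 
0.198 10 [ 0.4479 -0.2761  0.1988] ((450.439697265625, -276.2725830078125), (2.2347118854522705, 16.12165641784668), 76.14344787597656)
0.202 0 [nan nan nan] ((0.0, 0.0), (0.0, 0.0), 0.0)
0.15 247 [ 0.4498 -0.2807  0.1687] ((450.1791687011719, -282.0047912597656), (12.972457885742188, 32.0060920715332), 71.43977355957031)
0.12 93 [ 0.4451 -0.2799  0.14  ] ((448.5421142578125, -283.22381591796875), (7.537031650543213, 31.93979835510254), 70.92831420898438)
0.036 1579 [ 0.4584 -0.2701  0.0403] ((454.18896484375, -284.99102783203125), (102.63127899169922, 111.31254577636719), 72.12773132324219)<stdin>:17: RuntimeWarning: Mean of empty slice.
  ret = um.true_divide(
```

Emit:
send_rows:
  offset:
    - [-37,-6,0]
    - [-74,-12,0]
    - [-111,-18,0]
    - [-148,-24,0]
    - [-185,-29,0]
  roll: [0.04,0.08,0.12,0.16,0.197]

```text
clock: 2.23
position: [0.4805, -0.1767, 0.412]
ee_rot: [0.809, 0.588, 0.001, -0.0]
ft_force: [0.5, 0.0, -0.4]
grip_width: 1.0
```

Emit:
send_rows:
  offset:
    - [-30,2,20]
    - [-60,3,40]
    - [-90,4,65]
    - [-111,5,92]
    - [-111,5,92]
  roll: [0,0,0,0,0]

```text
clock: 2.65
position: [0.4483, -0.2858, 0.3155]
ee_rot: [0.81, 0.586, -0.002, -0.002]
ft_force: [-0.8, -0.4, -0.8]
grip_width: 1.004
```

Emit:
send_rows:
  offset:
    - [0,0,0]
    - [0,0,0]
    - [0,0,0]
    - [0,0,0]
    - [0,0,0]
  roll: [0,0,0,0,0]

```text
clock: 3.07
position: [0.4524, -0.2829, 0.3205]
ee_rot: [0.808, 0.589, 0.0, 0.0]
ft_force: [-0.6, 0.2, 1.0]
grip_width: 1.0
```

Run:
```python
from h import *
o=snap('w2');rel(o,None)
c=load('pics/w2.npz');W=wcloud(c)
for lo,hi in((.2,.208),(.17,.203),(.145,.163),(.088,.094),(.07,.088),(.036,.043)):
    m=(W[...,2]>lo)&(W[...,2]<hi)&(np.hypot(W[...,0]-.452,W[...,1]+.284)<(.09 if lo<.1 else .05))
    q=W[m]
    if len(q)>3:
        b=cv2.minAreaRect((q[:,:2]*1000).astype(np.float32));print(lo,len(q),q.mean(0).round(4),q[:,2].max(),b)
```

```text
pos [ 0.4524 -0.2829  0.3205] yaw -17.89 tilt z [ 1.2e-03 -1.0e-04 -1.0e+00] t 3.07 F [-0.62  0.16  1.  ] g 1.0
0.2 437 [ 0.4495 -0.2833  0.2041] 0.20613836853955445 ((449.3258972167969, -283.8957824707031), (14.408130645751953, 17.427629470825195), 69.85913848876953)
0.17 263 [ 0.4513 -0.2785  0.1911] 0.20299628363856148 ((449.1598815917969, -283.8152770996094), (14.603597640991211, 17.69069480895996), 70.531005859375)
0.145 226 [ 0.4495 -0.2826  0.158 ] 0.16264964671691406 ((449.1289978027344, -283.7343444824219), (6.503166198730469, 32.38552474975586), 71.4356460571289)
0.088 259 [ 0.4519 -0.2837  0.0916] 0.09397980165164434 ((448.7774353027344, -283.45220947265625), (8.18896770477295, 46.64168167114258), 71.81585693359375)
0.07 264 [ 0.4502 -0.2799  0.0756] 0.08799874008858939 ((457.41314697265625, -291.11651611328125), (25.493398666381836, 73.06170654296875), 51.37142562866211)
0.036 4559 [ 0.4569 -0.279   0.0407] 0.04295972009959313 ((453.6667175292969, -285.6668395996094), (100.64141845703125, 110.68002319335938), 72.09211730957031)
```

View pics/w2.png

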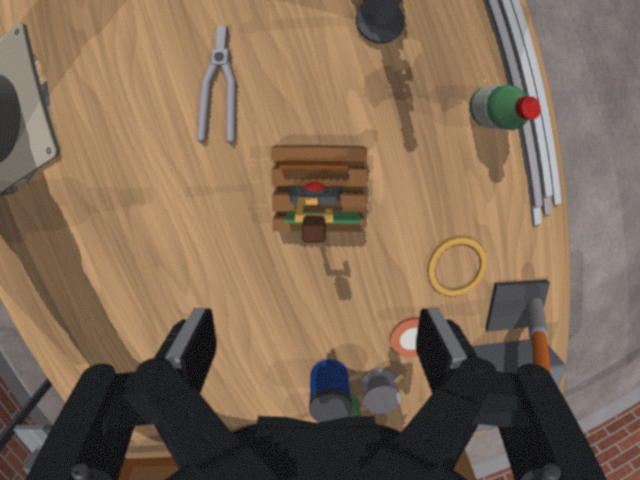

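Emit:
send_rows:
  offset:
    - [-1,-1,35]
    - [-2,-3,70]
    - [-2,-3,105]
    - [-2,-3,135]
    - [-2,-3,150]
  roll: [0.007,0.007,0.007,0.007,0.007]
  jaw: 0.5

```text
clock: 3.53
position: [0.447, -0.2835, 0.1666]
ee_rot: [0.811, 0.585, -0.001, -0.002]
ft_force: [-1.4, 0.5, -0.8]
grip_width: 0.502
```

Emit:
send_rows:
  offset:
    - [0,0,0]
    - [0,0,0]
    - [0,0,0]
    - [0,0,0]
    - [0,0,0]
  roll: [0,0,0,0,0]

```text
clock: 3.95
position: [0.4489, -0.285, 0.1711]
ee_rot: [0.811, 0.585, 0.001, 0.001]
ft_force: [0.1, 0.1, -0.0]
grip_width: 0.494
```

Run:
```python
from h import *
o=snap('w3');rel(o,(.4492,-.2838,.170),-18.3)
```

```text
pos [ 0.4489 -0.285   0.1711] yaw -18.39 tilt z [ 2.2e-03 -4.0e-04 -1.0e+00] t 3.95 F [ 0.05  0.12 -0.  ] g 0.494
off [ 1.2 -0.1  1.1] roll -0.001
```

View pics/w3.png

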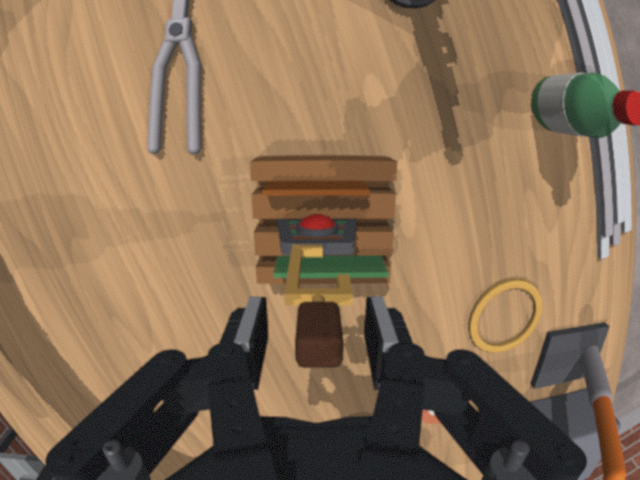

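Grip stands centred between the pads at (320,335), the hook's shank left at (295,275) and tip right at (345,285), i.e. mouth toward +x. Closing.

Emit:
send_rows:
  offset:
    - [1,0,1]
    - [1,0,1]
    - [1,0,1]
    - [1,0,1]
    - [1,0,1]
  roll: [0,0,0,0,0]
  jaw: 0.0
  newtons: 70

```text
clock: 4.42
position: [0.4487, -0.2838, 0.169]
ee_rot: [0.811, 0.585, 0.0, 0.0]
ft_force: [0.7, -0.0, 1.6]
grip_width: 0.201
```

Emit:
send_rows:
  offset:
    - [0,0,0]
    - [0,0,0]
    - [0,0,0]
    - [0,0,0]
    - [0,0,0]
  roll: [0,0,0,0,0]

```text
clock: 4.83
position: [0.4487, -0.2838, 0.169]
ee_rot: [0.811, 0.585, 0.0, 0.0]
ft_force: [1.6, -0.6, 3.2]
grip_width: 0.198
```

Run:
```python
from h import *
from workcell import monitor
o=monitor.get_obs();rel(o,None)
```

```text
pos [ 0.4487 -0.2838  0.169 ] yaw -18.39 tilt z [ 4.e-04 -1.e-04 -1.e+00] t 4.83 F [ 1.65 -0.58  3.25] g 0.198
```

Emit:
send_rows:
  offset:
    - [0,0,-5]
    - [0,0,-13]
    - [0,0,-23]
    - [0,0,-34]
    - [0,0,-46]
  roll: [0,0,0,0,0]

```text
clock: 5.25
position: [0.4483, -0.2838, 0.216]
ee_rot: [0.811, 0.585, 0.0, -0.0]
ft_force: [0.1, 0.3, -2.7]
grip_width: 0.199
```

Emit:
send_rows:
  offset:
    - [0,0,-12]
    - [0,0,-22]
    - [8,-1,-27]
    - [22,-3,-28]
    - [42,-5,-28]
  roll: [0,0,0,0,0]

```text
clock: 5.67
position: [0.4567, -0.2428, 0.2436]
ee_rot: [0.812, 0.584, 0.0, 0.0]
ft_force: [0.2, -0.2, -1.9]
grip_width: 0.199
```

Emit:
send_rows:
  offset:
    - [22,-2,0]
    - [46,-5,0]
    - [70,-8,0]
    - [94,-10,0]
    - [118,-13,0]
  roll: [0,0,0,0,0]

```text
clock: 6.08
position: [0.482, -0.1244, 0.2431]
ee_rot: [0.811, 0.585, 0.0, -0.0]
ft_force: [0.8, -0.6, -1.3]
grip_width: 0.198
```

Emit:
send_rows:
  offset:
    - [24,-2,0]
    - [48,-5,0]
    - [72,-8,0]
    - [96,-10,0]
    - [118,-12,0]
  roll: [0,0,0,0,0]

```text
clock: 6.5
position: [0.5076, -0.0083, 0.243]
ee_rot: [0.811, 0.585, 0.0, -0.0]
ft_force: [-0.3, -0.8, -2.5]
grip_width: 0.201
```

Emit:
send_rows:
  offset:
    - [14,-1,0]
    - [24,-2,0]
    - [31,-3,0]
    - [31,-3,0]
    - [31,-3,0]
  roll: [-0.04,-0.09,-0.14,-0.17,-0.19]

```text
clock: 6.92
position: [0.5145, 0.0203, 0.2428]
ee_rot: [0.75, 0.661, -0.0, 0.0]
ft_force: [0.4, -1.0, -2.1]
grip_width: 0.2
```

Emit:
send_rows:
  offset:
    - [0,0,0]
    - [0,0,0]
    - [0,0,0]
    - [0,0,0]
    - [0,0,0]
  roll: [0,0,0,0,0]

```text
clock: 7.33
position: [0.5146, 0.0197, 0.2429]
ee_rot: [0.752, 0.659, 0.0, -0.0]
ft_force: [0.1, 0.3, -2.5]
grip_width: 0.2
```

Run:
```python
from h import *
from workcell import eyes
o=snap('w4');rel(o,(.5148,.0196,.236),-7.5);print(o['torque'])
c=load('pics/w4.npz');W=wcloud(c);q0=o['position']
# own grip top/hook and bar features
yaw=np.radians(-7.5);ex=np.array([np.cos(yaw),np.sin(yaw)]);ey=np.array([-ex[1],ex[0]])
for nm,ctr,lo,hi,r in(('owngrip',q0[:2],.262,.275,.02),('ownhook',q0[:2],.2,.235,.03),('owntop',q0[:2],.14,.165,.03),('ngrips',(.6043,.0098),.236,.245,.07),('bar',(.6043,.0098),.186,.19,.14)):
    q=W[(W[...,2]>lo)&(W[...,2]<hi)&(np.hypot(W[...,0]-ctr[0],W[...,1]-ctr[1])<r)]
    if len(q)>4:print(nm,len(q),q.mean(0).round(4),q[:,2].max().round(4),cv2.minAreaRect((q[:,:2]*1000).astype(np.float32)))
im,d=eyes.camera('side');p=eyes.camera_params('side');np.savez('pics/side4.npz',im=im,d=d,**p)
a=cv2.resize(im[150:310,230:390],(480,480),interpolation=2)
cv2.imwrite('pics/c4.png',np.hstack([a[:, :400],cv2.resize(c['im'],(400,300))[:, :][:300] if 0 else np.vstack([cv2.resize(c['im'],(400,300)),np.zeros((180,400,3),np.uint8)])]))
```

```text
pos [0.5146 0.0197 0.2429] yaw -7.54 tilt z [ 0.e+00  1.e-04 -1.e+00] t 7.33 F [ 0.09  0.28 -2.49] g 0.2
off [-0.1  0.2  6.9] roll -0.001
[ 0.0144558  -0.00438662  0.01340399]
owngrip 1804 [0.5158 0.0279 0.2689] 0.275 ((514.6612548828125, 20.396286010742188), (22.841272354125977, 37.543190002441406), 81.875)
ownhook 979 [0.5122 0.022  0.2243] 0.235 ((513.6566162109375, 19.849205017089844), (6.974717617034912, 32.008121490478516), 82.6722183227539)
owntop 1284 [0.5146 0.0243 0.1502] 0.1649 ((514.6773681640625, 24.0623722076416), (16.993114471435547, 52.13139343261719), 82.77108764648438)
ngrips 1749 [0.604  0.0188 0.2405] 0.2439 ((603.8692016601562, 9.940364837646484), (93.11339569091797, 18.261680603027344), 82.4224853515625)
bar 1945 [0.6072 0.0525 0.1883] 0.19 ((603.159912109375, 13.9923095703125), (184.468017578125, 157.86276245117188), 43.11198806762695)
```

View pics/c4.png

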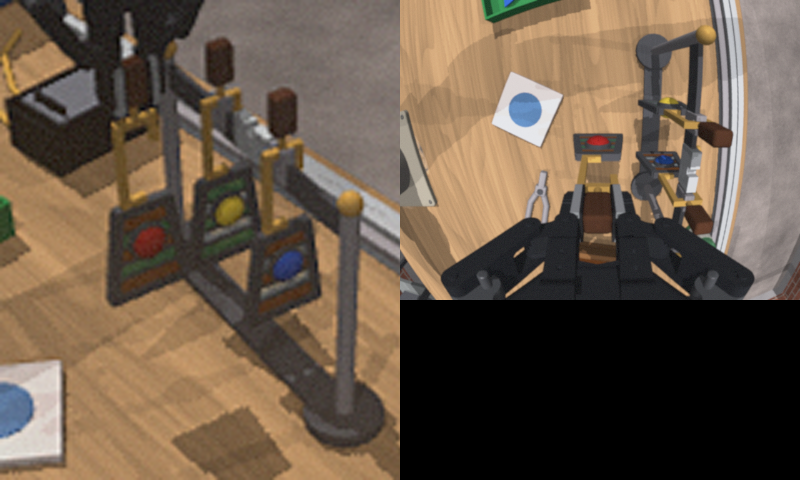

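Emit:
send_rows:
  offset:
    - [0,0,4]
    - [0,0,7]
    - [0,10,7]
    - [0,22,7]
    - [0,35,7]
  roll: [0,0,0,0,0]

```text
clock: 7.85
position: [0.5495, 0.0154, 0.2355]
ee_rot: [0.752, 0.659, 0.0, -0.0]
ft_force: [0.3, 0.2, -1.2]
grip_width: 0.198
```

Emit:
send_rows:
  offset:
    - [0,12,0]
    - [0,24,0]
    - [0,36,0]
    - [0,48,0]
    - [0,56,0]
  roll: [0,0,0,0,0]

```text
clock: 8.27
position: [0.6056, 0.008, 0.2351]
ee_rot: [0.752, 0.659, -0.0, -0.0]
ft_force: [0.3, -0.2, -2.2]
grip_width: 0.201
```

Emit:
send_rows:
  offset:
    - [0,0,0]
    - [0,0,0]
    - [0,0,0]
    - [0,0,0]
    - [0,0,0]
  roll: [0,0,0,0,0]

```text
clock: 8.68
position: [0.6045, 0.0081, 0.236]
ee_rot: [0.752, 0.659, 0.0, -0.0]
ft_force: [0.8, 0.2, -2.1]
grip_width: 0.199
```

Run:
```python
from h import *
from workcell import eyes
o=snap('w5');rel(o,(.6040,.0078,.236),-7.5)
c=load('pics/w5.npz');W=wcloud(c);q0=o['position']
yaw=np.radians(-7.5);ex=np.array([np.cos(yaw),np.sin(yaw)]);ey=np.array([-ex[1],ex[0]])
L=np.stack([(W[...,:2]-[.6043,.0098])@ex,(W[...,:2]-[.6043,.0098])@ey,W[...,2]],-1)*1000
def st(nm,m):
    q=L[m];print(nm,len(q),np.percentile(q,[3,50,97],axis=0).round(1).tolist() if len(q)>3 else '')
st('hook',(abs(L[...,1]+2)<8)&(abs(L[...,0])<22)&(L[...,2]>203)&(L[...,2]<232))
st('saddle',(abs(L[...,1]+5)<25)&(abs(L[...,0])<22)&(L[...,2]>194)&(L[...,2]<201))
st('leftgrip',(abs(L[...,1]-40)<12)&(abs(L[...,0])<22)&(L[...,2]>236)&(L[...,2]<244))
st('rightgrip',(abs(L[...,1]+40)<12)&(abs(L[...,0])<22)&(L[...,2]>236)&(L[...,2]<244))
im,d=eyes.camera('side')
cv2.imwrite('pics/c5.png',np.hstack([cv2.resize(im[150:310,250:370],(450,600),interpolation=2),np.vstack([cv2.resize(c['im'][150:450,150:490],(340,300)),np.zeros((300,340,3),np.uint8)])]))
```

```text
pos [0.6045 0.0081 0.236 ] yaw -7.5 tilt z [ 1.e-04  5.e-04 -1.e+00] t 8.68 F [ 0.77  0.17 -2.14] g 0.199
off [-0.4 -0.5  0. ] roll 0.0
hook 1001 [[-15.7, -3.1, 205.6], [-1.4, 0.8, 222.9], [14.6, 1.5, 230.0]]
saddle 781 [[-13.7, -10.7, 194.8], [-0.4, 4.6, 198.5], [4.8, 14.7, 199.9]]
leftgrip 1558 [[-7.9, 33.6, 237.6], [0.3, 40.5, 241.3], [8.5, 46.2, 242.6]]
rightgrip 710 [[-8.1, -45.7, 239.2], [0.1, -38.8, 241.3], [8.4, -34.0, 242.5]]
```

View pics/c5.png

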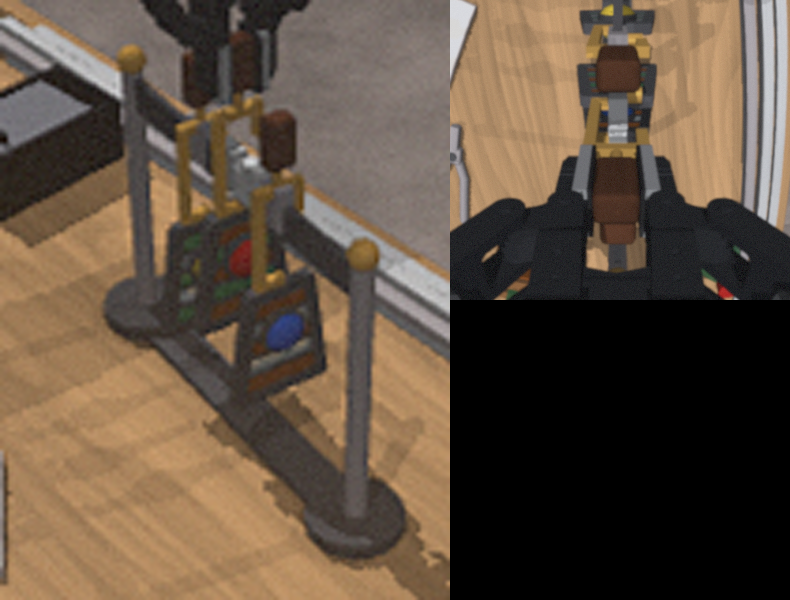

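Hook encloses the saddle with even clearance (x −15.7…+14.6 mm about the bar), tip beyond the bar, neighbours undisturbed. Lowering toward the top edge.

Emit:
send_rows:
  offset:
    - [0,0,5]
    - [0,0,10]
    - [0,0,15]
    - [0,0,19]
    - [0,0,20]
  roll: [0,0,0,0,0]

```text
clock: 9.2
position: [0.6044, 0.008, 0.2146]
ee_rot: [0.752, 0.659, -0.001, -0.0]
ft_force: [-0.0, 0.4, -2.8]
grip_width: 0.204
```

Emit:
send_rows:
  offset:
    - [0,0,0]
    - [0,0,0.5]
    - [0,0,1]
    - [0,0,1]
    - [0,0,1]
  roll: [0,0,0,0,0]

```text
clock: 9.62
position: [0.6049, 0.008, 0.215]
ee_rot: [0.752, 0.659, 0.0, 0.0]
ft_force: [-0.7, 0.5, -1.5]
grip_width: 0.201
```

Emit:
send_rows:
  offset:
    - [0,0,0.5]
    - [0,0,1]
    - [0,0,1]
    - [0,0,1]
    - [0,0,1]
  roll: [0,0,0,0,0]

```text
clock: 10.03
position: [0.6049, 0.008, 0.2138]
ee_rot: [0.752, 0.659, 0.0, -0.0]
ft_force: [-0.6, -0.1, -2.0]
grip_width: 0.197
```

Emit:
send_rows:
  offset:
    - [0,0,0.3]
    - [0,0,0.6]
    - [0,0,0.6]
    - [0,0,0.6]
    - [0,0,0.6]
  roll: [0,0,0,0,0]

```text
clock: 10.45
position: [0.6049, 0.008, 0.2133]
ee_rot: [0.752, 0.659, 0.0, -0.0]
ft_force: [-0.6, 0.0, -2.0]
grip_width: 0.197
```

Emit:
send_rows:
  offset:
    - [0,0,0.3]
    - [0,0,0.6]
    - [0,0,0.6]
    - [0,0,0.6]
    - [0,0,0.6]
  roll: [0,0,0,0,0]

```text
clock: 10.87
position: [0.605, 0.008, 0.2129]
ee_rot: [0.752, 0.659, 0.0, 0.0]
ft_force: [-0.9, 0.1, 0.5]
grip_width: 0.196
```

Contact at the expected height, about 2.5 N. Riding toward −y.

Emit:
send_rows:
  offset:
    - [-0.5,0,0]
    - [-1,0,0]
    - [-1.5,0,0]
    - [-2,0,0]
    - [-2,0,0]
  roll: [0,0,0,0,0]

```text
clock: 11.28
position: [0.6048, 0.0061, 0.2128]
ee_rot: [0.752, 0.659, 0.0, 0.0]
ft_force: [1.1, 2.9, 1.5]
grip_width: 0.198
```

Emit:
send_rows:
  offset:
    - [-0.4,0,0]
    - [-0.8,0,0]
    - [-1,0,0]
    - [-1,0,0]
    - [-1,0,0]
  roll: [0,0,0,0,0]

```text
clock: 11.7
position: [0.6041, 0.0044, 0.2121]
ee_rot: [0.752, 0.659, -0.001, -0.0]
ft_force: [-0.0, -1.2, -1.6]
grip_width: 0.201
```

Emit:
send_rows:
  offset:
    - [-0.4,0,0]
    - [-0.8,0,0]
    - [-1,0,0]
    - [-1,0,0]
    - [-1,0,0]
  roll: [0,0,0,0,0]

```text
clock: 12.12
position: [0.6043, 0.004, 0.2126]
ee_rot: [0.752, 0.659, -0.0, -0.0]
ft_force: [-0.2, -0.7, -2.2]
grip_width: 0.202
```

Emit:
send_rows:
  offset:
    - [0,0,0.4]
    - [0,0,0.8]
    - [0,0,1.2]
    - [0,0,1.5]
    - [0,0,1.5]
  roll: [0,0,0,0,0]

```text
clock: 12.53
position: [0.6043, 0.0041, 0.2111]
ee_rot: [0.752, 0.659, -0.0, -0.0]
ft_force: [-0.6, -0.5, -2.1]
grip_width: 0.2
```

Emit:
send_rows:
  offset:
    - [0,0,0.6]
    - [0,0,1.2]
    - [0,0,1.8]
    - [0,0,2.4]
    - [0,0,2.5]
  roll: [0,0,0,0,0]

```text
clock: 12.95
position: [0.6043, 0.004, 0.2085]
ee_rot: [0.752, 0.659, -0.0, -0.0]
ft_force: [-0.1, -0.6, -1.8]
grip_width: 0.198
```

Emit:
send_rows:
  offset:
    - [0,0,0.5]
    - [0,0,1]
    - [0,0,1.5]
    - [0,0,1.5]
    - [0,0,1.5]
  roll: [0,0,0,0,0]

```text
clock: 13.37
position: [0.6043, 0.004, 0.2071]
ee_rot: [0.752, 0.659, 0.0, -0.0]
ft_force: [0.1, 0.2, -2.1]
grip_width: 0.194
```

Emit:
send_rows:
  offset:
    - [0,0,0.4]
    - [0,0,0.8]
    - [0,0,0.8]
    - [0,0,0.8]
    - [0,0,0.8]
  roll: [0,0,0,0,0]

```text
clock: 13.78
position: [0.6043, 0.004, 0.2064]
ee_rot: [0.752, 0.659, 0.0, -0.0]
ft_force: [-0.5, 0.3, -3.0]
grip_width: 0.2
```

Emit:
send_rows:
  offset:
    - [0,0,0.3]
    - [0,0,0.6]
    - [0,0,0.6]
    - [0,0,0.6]
    - [0,0,0.6]
  roll: [0,0,0,0,0]

```text
clock: 14.2
position: [0.6044, 0.0041, 0.2059]
ee_rot: [0.752, 0.659, 0.0, 0.0]
ft_force: [-0.1, -0.3, 1.5]
grip_width: 0.195
```

Emit:
send_rows:
  offset:
    - [0,0,0.2]
    - [0,0,0.3]
    - [0,0,0.3]
    - [0,0,0.3]
    - [0,0,0.3]
  roll: [0,0,0,0,0]

```text
clock: 14.62
position: [0.6045, 0.004, 0.2058]
ee_rot: [0.752, 0.659, 0.0, 0.0]
ft_force: [-3.0, 0.6, 5.6]
grip_width: 0.199
```

Hook bottomed 7.1 mm below the edge contact. Ease off, then release.

Emit:
send_rows:
  offset:
    - [0,0,-0.5]
    - [0,0,-0.5]
    - [0,0,-0.5]
    - [0,0,-0.5]
    - [0,0,-0.5]
  roll: [0,0,0,0,0]

```text
clock: 15.03
position: [0.6044, 0.004, 0.2059]
ee_rot: [0.752, 0.659, 0.0, 0.0]
ft_force: [-0.5, 0.3, 1.4]
grip_width: 0.198
```

Emit:
send_rows:
  offset:
    - [0,0,0]
    - [0,0,0]
    - [0,0,0]
    - [0,0,0]
    - [0,0,0]
  roll: [0,0,0,0,0]
  newtons: 20

```text
clock: 15.45
position: [0.6044, 0.004, 0.2059]
ee_rot: [0.752, 0.659, 0.0, -0.0]
ft_force: [0.2, -0.5, 1.8]
grip_width: 0.202
```

Emit:
send_rows:
  offset:
    - [0,0,0]
    - [0,0,0]
    - [0,0,0]
    - [0,0,0]
    - [0,0,0]
  roll: [0,0,0,0,0]
  jaw: 0.5

```text
clock: 15.87
position: [0.6043, 0.0041, 0.2059]
ee_rot: [0.752, 0.659, 0.0, -0.0]
ft_force: [-0.3, -0.0, 0.2]
grip_width: 0.502
```

Run:
```python
from h import *
from workcell import eyes
o=snap('w6');rel(o,None)
c=load('pics/w6.npz')
im,d=eyes.camera('side')
cv2.imwrite('pics/c6.png',np.hstack([cv2.resize(im[150:310,250:370],(360,480),interpolation=2),np.vstack([cv2.resize(c['im'][100:480,100:540],(440,380)),np.zeros((100,440,3),np.uint8)])]))
```

```text
pos [0.6043 0.0041 0.2059] yaw -7.5 tilt z [-1.e-04  1.e-04 -1.e+00] t 15.87 F [-0.31 -0.03  0.17] g 0.502
```

View pics/c6.png

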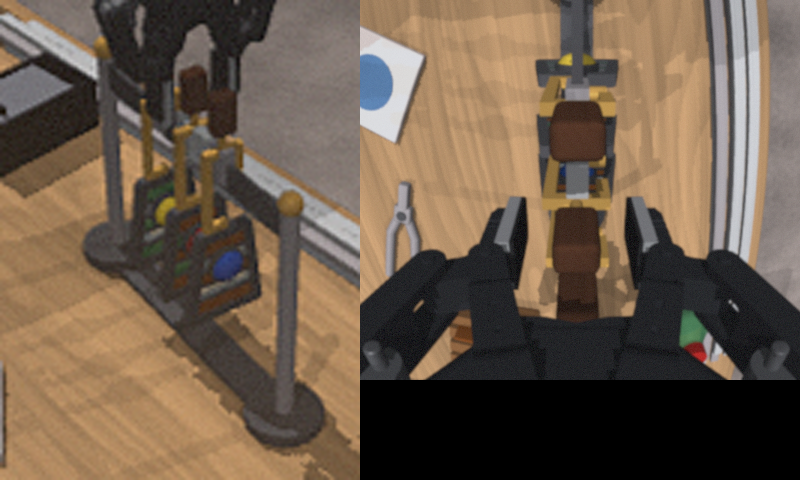

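All three panels hang in line, grip free between the opened pads at (577,240) right half. Withdraw straight up, then check from above.

Emit:
send_rows:
  offset:
    - [0,0,-8]
    - [0,0,-20]
    - [0,0,-35]
    - [0,0,-52]
    - [0,0,-70]
  roll: [0,0,0,0,0]

```text
clock: 16.38
position: [0.6043, 0.0039, 0.2779]
ee_rot: [0.752, 0.659, 0.0, 0.0]
ft_force: [0.3, 0.6, -0.2]
grip_width: 0.501
```

Emit:
send_rows:
  offset:
    - [-10,-20,-25]
    - [-20,-40,-50]
    - [-30,-60,-75]
    - [-40,-75,-100]
    - [-40,-75,-120]
  roll: [0,0,0,0,0]

```text
clock: 16.8
position: [0.5227, -0.0287, 0.4003]
ee_rot: [0.753, 0.658, 0.002, 0.001]
ft_force: [0.0, -0.5, 0.3]
grip_width: 0.504
```

Emit:
send_rows:
  offset:
    - [0,0,0]
    - [0,0,0]
    - [0,0,0]
    - [0,0,0]
    - [0,0,0]
  roll: [0,0,0,0,0]

```text
clock: 17.22
position: [0.5246, -0.0257, 0.3951]
ee_rot: [0.752, 0.659, -0.001, -0.0]
ft_force: [-0.2, -0.7, 0.1]
grip_width: 0.5
```

Run:
```python
from h import *
from workcell import eyes
o=snap('w7');rel(o,None)
c=load('pics/w7.npz');W=wcloud(c)
yaw=np.radians(-7.5);ex=np.array([np.cos(yaw),np.sin(yaw)]);ey=np.array([-ex[1],ex[0]])
L=np.stack([(W[...,:2]-[.6043,.0098])@ex,(W[...,:2]-[.6043,.0098])@ey,W[...,2]],-1)*1000
for yc in(40,-7,-40):
    for lo,hi in((236,246),(190,202)):
        m=(abs(L[...,1]-yc)<13)&(abs(L[...,0])<22)&(L[...,2]>lo)&(L[...,2]<hi)
        q=L[m];print(yc,lo,len(q),np.percentile(q,[3,50,97],axis=0).round(1).tolist(),np.round(cv2.minAreaRect(q[:,:2].astype(np.float32))[2],1))
im,d=eyes.camera('side')
cv2.imwrite('pics/c7.png',np.hstack([cv2.resize(im[150:310,250:370],(360,480),interpolation=2),np.vstack([cv2.resize(c['im'][20:400,150:590],(440,380)),np.zeros((100,440,3),np.uint8)])]))
```

```text
pos [ 0.5246 -0.0257  0.3951] yaw -7.5 tilt z [-1.6e-03 -4.0e-04 -1.0e+00] t 17.22 F [-0.22 -0.67  0.11] g 0.5
40 236 370 [[-8.8, 32.7, 238.0], [-1.1, 39.3, 241.2], [7.8, 45.9, 242.7]] 2.6
40 190 130 [[-15.7, 30.4, 190.4], [-7.2, 39.5, 197.7], [3.0, 48.3, 199.7]] 0.6
-7 236 348 [[-9.3, -12.3, 237.8], [-1.6, -5.4, 241.2], [7.4, 0.5, 242.7]] 88.2
-7 190 205 [[-16.2, -19.7, 191.0], [-4.6, -3.4, 198.0], [4.1, 5.9, 199.8]] 49.0
-40 236 331 [[-8.4, -46.5, 237.4], [-0.7, -39.5, 241.1], [8.2, -33.8, 242.9]] 0.0
-40 190 203 [[-15.4, -43.2, 190.6], [-4.5, -37.4, 197.3], [15.4, -31.4, 199.5]] 21.8
```

View pics/c7.png

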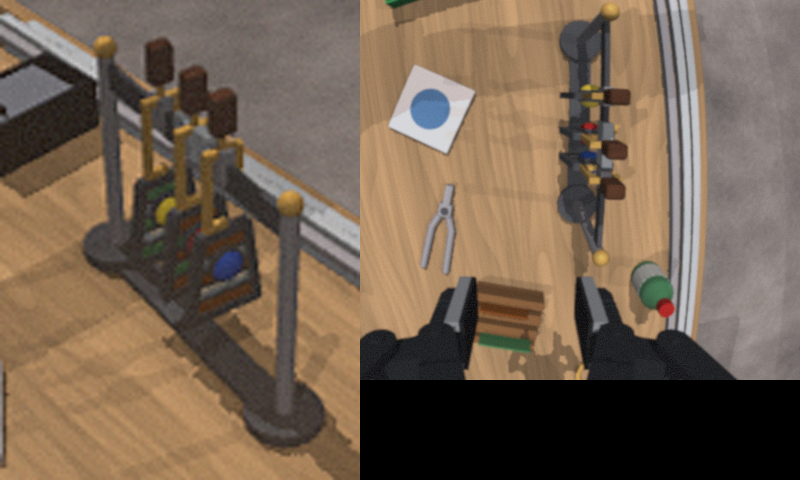

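The final view shows all three grips level (tops 241.2, 241.2 and 241.1 mm). The neighbours are still at y = ±40 mm and the robot is clear, so I'm handing in.

```bash
python3 -c "
from workcell import manip
print(manip.hand_in())"
```

```text
the job is handed in; nothing more can be done
None
```

The lamp panel now hangs on the middle saddle between the other two panels, with its hook fully down in the notch, and the gripper has let go. I handed the job in at about 17 s of the 58 s allowed.

- **Pick-up:** I gripped the panel by its wood grip along its x, drew it straight up out of the slot and brought it over the bar from the robot's side.
- **Finding the notch:** The camera depth put the notch about 7 mm to the right of centre. Touch found it with the tool about 5.8 mm to the right. The hook rode the top edge at about 2.5–5 N, then dropped in with no resistance.
- **Seating:** It bottomed 7.1 mm below the edge. The last small step down pressed it with about 8 N for a moment, under the 15 N limit; I backed off before letting go.
- **Last checks:** The three grip tops are level at 241.2, 241.2 and 241.1 mm, which matches a fully seated hook (expected 241 mm). The neighbouring panels are still at ±40 mm to within about 1 mm. The robot is clear and reads almost no force. Nothing else in the final views had been moved.
- **Disagreement:** The hung grip measured 5.4–5.9 mm to the right of centre, against the camera's 7 mm for the notch. That is about the notch's ±1 mm play plus measuring error. No check failed.

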